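# Push the roller up the gutter into its seat

## Task

Gently push the steel roller up the sloped aluminium gutter with your fingertips, over the small ridge and home against the stop at the high end, so that it stays there and cannot roll back. Keep your fingers behind it up the slope: do not flick it, let it run away or lift it out of the gutter, and leave the white block, the screwdriver and the pliers alone. Finish with your hand clear of everything.

Things in the scene. Friction and masses are not known exactly. Their poses are not given: they have to be found in the camera images.
- roller: plain polished steel roller, 52 mm diameter, 50 mm long, about 0.3 kg, friction about 0.2, lying in the gutter with its axis across it, free to roll. Origin at its centre, 26 mm above the gutter floor; y along its axis, x and z turn as it rolls. It starts at the low end, against the low lip, centre at gutter x = -85 mm
- gutter: fixed straight aluminium channel sloping up at 9 degrees, 260 mm long (x -136 to +124 mm), 54 mm wide inside, side walls 10 mm above its floor. Origin on the floor's upper face at mid width, 45 mm above the table; x uphill along the floor, y across, z square to the floor. Fingertips kept 12 mm or more above the floor clear the walls, lip and ridge
- seat (a point): where the centre of the roller lies when seated between ridge and top stop: gutter x = +85 mm, 26 mm above the floor, with about 1 mm play either way along the gutter
- ridge (a point): top of the fixed round ridge bar across the gutter floor, 4 mm high, 11 mm wide, at gutter x = +68.5 mm; the point is at mid width. Pushing the roller over it takes up to about 10 N
- ramp: fixed stand that carries the gutter: plywood base plate 270 x 100 x 8 mm on the table and two aluminium posts under the gutter. Origin on the table below the gutter's origin; its x is the level direction uphill, z up
- block: bystander: loose white plastic block with two holes, 90 x 50 x 25 mm, origin at the centre of its underside, long side along its x
- screwdriver: bystander: loose screwdriver with a red handle, 190 mm long, under 40 mm high, lying along its own x
- pliers: bystander: loose pliers with blue handles, about 165 mm long and 65 mm wide, 16 mm high, lying along its own x (jaws to +x)
- stop (a point): on the downhill face of the fixed top stop, a dark steel plate across the gutter, 60 mm wide, 36 mm high, 8 mm thick, its face at gutter x = +112 mm; the point is at mid width, 26 mm above the floor
- lip (a point): top edge of the fixed low lip across the gutter, 8 mm high, 4 mm thick, its uphill face at gutter x = -104 mm; the point is at mid width. Beyond it downhill the gutter is open
Not all that is in view belongs to the job. Of the things that look like the roller, the largest one is meant.

How it is judged:
By the outcome, as a careful person would: the job done as asked, in the order asked, and still so for the second after the job is handed in, with the robot touching nothing.
It also fails if it takes over 38 s, if anything falls off the work surface, if the arm or the gripper's body presses on something with over 40 N, if the wrist force passes 120 N, or if a joint passes its speed limit or range.

## Robot

A 6-joint arm with a two-finger parallel gripper is mounted at the origin on the work surface. World frame = base frame: x ahead of the robot, y to its left, z up, the work surface at z = 0. Lengths are in mm, angles in degrees, forces in N, time in s.
With the tool pointing down it reaches from about 300 to 850 mm from the base axis. Payload 4.2 kg.
Tool frame: the origin (TCP) lies midway between the tips of the shut fingers; the grasp point (between the pads) lies 19 mm behind it (env.grip_depth is the distance from the TCP to the grasp point, in mm); z points along the fingers, y is the line along which they close (so a half turn about z gives the same grasp; the last joint's range is limited). The gripper opens to 91 mm and grips with 3 to 60 N. Pads are 32 mm wide; open, the fingers measure 118 mm over their backs; the gripper's body (76 mm by 178 mm) begins 60 mm behind the grasp point.
Start: joints at [-75.459, 18.312, 89.639, -0, 72.044, -1.146], TCP at [155.478, -553.597, 213.976] pointing down, gripper open.
Joint ranges: [-177.97, 177.97], [-48.28, 115.42], [12.27, 149.76], [-77.06, 257.06], [2.81, 150.46], [-146.56, 146.56]. Speed limits (degrees/s): [147.25, 147.25, 180, 180, 180, 180].

## Interface

Orientations are given as [roll, pitch, yaw] about the fixed x, y, z axes, in that order (R = Rz(yaw) Ry(pitch) Rx(roll)).
In Python, from workcell import env, eyes gives the robot as it stands.
- The arm moves only by the tool send_rows, never from a script. Its argument "motion" is a list of rows, each a list of 7 numbers: the shift along the world's x, y, z normalised to -1 to 1, where 1 is 0.5 m, then the turn, a rotation vector about the world's x, y, z normalised to -1 to 1, where 1 is 60 degrees, then the opening, from -1 (shut) to 1 (fully open). A call has 1 to 20 rows; each row is the pose to reach, as a shift and turn from the pose commanded when the call began; what a row does not reach only later rows make up. A row lasts 1/8 s, in which the tool goes at most 62.5 mm and 10.7 degrees, less where a joint would pass 70% of its speed; a pose out of reach is approached as far as the arm can. A call with a number of a shift or a turn outside -1 to 1 is refused whole. A call with a gripper value outside its range is refused whole. The fingers move at their own pace and stop on an object; "squeeze" is the grip in N (left out, the last holds). Time passes only in rows, so rows that repeat a pose let the fingers close. It gives the time, the measured TCP pose, the force, the opening and the grip force at its end, in the units of the state.
- env.state(): the state, without advancing time (a new reading comes with each control period).
- eyes.grab_frame(name): name is "scene" or "top" or "wrist"; returns a dict with "pixels" (420x560x3 uint8, red, green, blue), "depth" (420x560 float32, mm along the optical axis (not along the pixel's ray), 0 where there is no reading), "fx", "fy", "cx", "cy" (pixels), "R" (3x3) and "t" (3): a world point X has camera coordinates R X + t; the wrist camera has in their place "T_tool_cam" (4x4, takes a point from camera to tool coordinates, whose origin is the TCP and whose axes are the flange's). Camera axes: x right, y down, z forward; pixel columns grow to the right and rows downward; lengths in mm; the calibration is good to about 2 mm. A picture is of the moment at which its call begins: read the wrist's pose just before it.
- env.job_done(): hands the job in; it is judged then, once.
The state is a dict: "time_s": time; "qpos": joint angles; "qvel": joint speeds; "effort": joint torques, N m; "ee_pos": TCP position; "ee_rot": TCP orientation; "force": force on the tool from outside, world axes, zero at the start; "torque": the same for the moment, N m; "gripper_width": finger opening in mm; "gripper_force": force on a finger pad.
Only numpy, scipy, OpenCV 4.12 (cv2) and the standard library are available. Lean on these libraries where they do the work, as an engineer would, in place of code of your own. Each camera call takes 0.05 s, during which the arm holds its last target. There are 200 camera calls.

## Working session

There is one attempt and no reset: what is moved stays moved. The work goes in short steps, Python scripts to look and compute and a tool call to move; the robot and the scene stay as the last step left them, time stands still between calls to the robot, and variables do not carry over. Pictures are saved under pics/ and viewed, at most 10 in all, crops included, and the job is handed in when it is done.

Besides the shell and the picture viewer there is one more tool, called after "Emit:" as name([rows], argument=value, ...), one row to a line, values as JSON. send_rows: Moves the arm, as the interface text tells. Its arguments: {"type":"object","properties":{"motion":{"type":"array"},"squeeze":{"type":"number"}},"required":["motion"]}

```bash
mkdir -p pics; python3 - <<'E'
from workcell import env, eyes
import cv2,pickle,numpy as np
print(env.state())
for n in("scene","top"):
    f=eyes.grab_frame(n);pickle.dump(f,open(n+".pkl","wb"));cv2.imwrite(f"pics/{n}1.png",f["pixels"][:,:,::-1])
    print(n,f["fx"],f["cx"],f["cy"],f["R"],f["t"],-np.array(f["R"]).T@f["t"])
E
```

```text
{'time_s': 0.0, 'qpos': array([-7.54580450e+01,  1.83513548e+01,  8.97050806e+01,  1.04630002e-03,
        7.20432282e+01, -1.14555586e+00]), 'qvel': array([-0.00873918, -0.07571891,  0.01733869,  0.00612349,  0.01934848,
       -0.01747439]), 'effort': array([ 1.86351470e-03, -4.12453294e+01, -2.31973815e+01,  7.27668498e-02,
        4.57814592e-02, -1.57572508e-04]), 'ee_pos': array([ 155.36092239, -553.1028014 ,  213.13212535]), 'ee_rot': array([-1.79900376e+02, -2.98708548e-03,  1.56871848e+01]), 'force': array([-0.24737191, -0.2231675 , -1.57472967]), 'torque': array([ 0.02435308, -0.0101499 , -0.02274971]), 'gripper_force': 0.0, 'gripper_width': 90.78938559216189}
scene 404.73098767601493 287.20340221140333 205.62470325281532 [[-0.55627689  0.83069335 -0.0224628 ]
 [ 0.45726894  0.28341737 -0.8429589 ]
 [-0.69387401 -0.4791901  -0.5375088 ]] [ 373.04939373 -190.23960163 1220.99469444] [1141.72590165  329.11611919  504.31096125]
top 395.73619542014137 279.9546010286413 205.5411869551498 [[ 0.01058022 -0.99992094  0.00679541]
 [-0.99651117 -0.01110628 -0.0827172 ]
 [ 0.08278613 -0.00589654 -0.99654989]] [-42.4223387  621.60207205 740.82204059] [558.55245343 -31.14701326 789.97158617]
```

View pics/scene1.png

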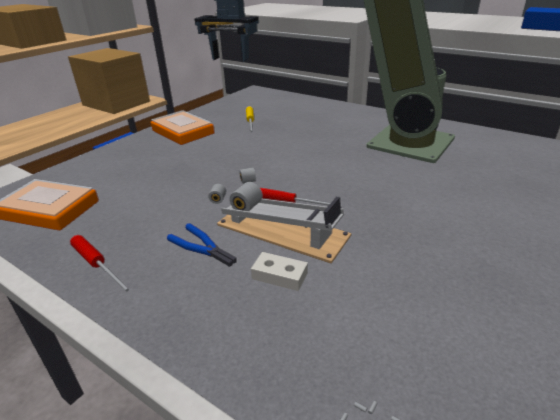

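View pics/top1.png

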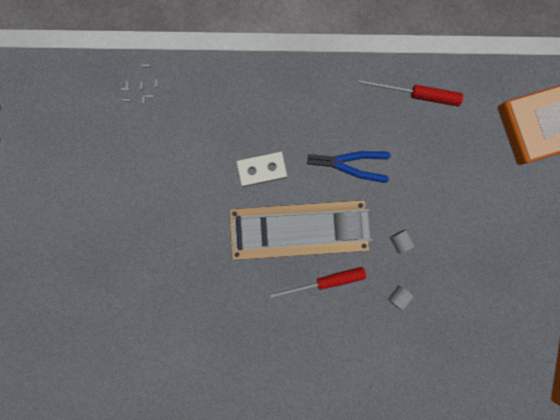

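The top view shows the ramp with its high end left (stop at about px (239,232)) and the roller at about (348,225), against the low lip. Uphill is therefore about world +y. A red screwdriver lies beside the ramp at about (320,282), pliers at (350,165) and the block at (262,168). The small look-alike rollers at (403,241) and (401,297) are off the ramp.

```bash
cat > h.py <<'E'
import numpy as np,cv2,pickle
def cloud(f):
    d=f["depth"];v,u=np.mgrid[:d.shape[0],:d.shape[1]]
    P=np.stack([(u-f["cx"])/f["fx"]*d,(v-f["cy"])/f["fy"]*d,d],-1)
    return (P-np.array(f["t"]))@np.array(f["R"])
E
python3 - <<'E'
from h import *
f=pickle.load(open("top.pkl","rb"));W=cloud(f);px=f["pixels"]
print("table z",np.median(W[330:400,100:300,2]))
hsv=cv2.cvtColor(px,cv2.COLOR_RGB2HSV)
m=cv2.inRange(hsv,(8,60,80),(25,255,255));m[:,:225]=0;m[:,375:]=0;m[:195]=0;m[265:]=0
P=W[m>0];P=P[(P[:,2]>2)&(P[:,2]<14)]
r=cv2.minAreaRect(P[:,:2].astype(np.float32));print("base",len(P),np.median(P[:,2]),r)
bx=cv2.boxPoints(r);print(bx)
# long direction, uphill = +y
e=[bx[1]-bx[0],bx[2]-bx[1]];u=max(e,key=np.linalg.norm);u=u/np.linalg.norm(u);u*=np.sign(u[1]);v=np.array([-u[1],u[0]])
print("uphill",u,np.degrees(np.arctan2(u[1],u[0])))
c=np.array(r[0])
sub=W[200:265,225:378].reshape(-1,3);ok=f["depth"][200:265,225:378].ravel()>0
sub=sub[ok];s=(sub[:,:2]-c)@u;t=(sub[:,:2]-c)@v
for a in range(-140,141,5):
    k=(abs(s-a)<2.5)&(abs(t)<18)
    if k.any():print(a,np.round(np.percentile(sub[k,2],[10,50,90]),1))
k=(sub[:,2]>82)&(s<-40);print("roller top t range",np.percentile(t[k],[2,50,98]),s[k].mean())
k=(sub[:,2]>92)&(s>80);print("stop t,s range",np.percentile(t[k],[2,98]),np.percentile(s[k],[2,98]),sub[k,2].max())
E
```

```text
table z 0.830376108431554
base 2387 8.51227862548876 ((576.6338500976562, -73.44117736816406), (99.59745025634766, 270.0307922363281), 4.434406757354736)
[[ 516.5451     57.319717]
 [ 537.4233   -211.90273 ]
 [ 636.7226   -204.20207 ]
 [ 615.8444     65.02037 ]]
uphill [-0.07731775  0.9970065 ] 94.4344
-140 [-0.6  0.7  2.6]
-135 [21.9 24.1 24.8]
-130 [23.4 24.9 27.1]
-125 [24.1 25.4 26.9]
-120 [25.  25.8 28.6]
-110 [66.7 70.3 72.8]
-105 [74.4 76.2 78.2]
-100 [78.5 80.4 81.5]
-95 [80.6 82.3 84. ]
-90 [81.6 83.  84.5]
-85 [82.5 83.7 85. ]
-80 [81.1 82.6 84.1]
-75 [78.4 80.8 82.2]
-70 [74.4 76.9 79.1]
-65 [35.6 69.3 73.4]
-60 [34.8 36.9 63.9]
-55 [35.  36.4 38.4]
-50 [35.6 37.6 39.1]
-45 [36.  37.7 39.5]
-40 [37.5 38.7 40.4]
-35 [38.4 39.9 41.2]
-30 [38.9 40.8 42.2]
-25 [39.7 41.5 43.1]
-20 [40.6 41.8 43.4]
-15 [41.7 43.3 44.6]
-10 [42.6 44.4 45.6]
-5 [43.4 44.6 46.1]
0 [44.  45.5 46.5]
5 [44.1 46.3 47.9]
10 [45.7 46.9 48.4]
15 [46.6 47.9 49.4]
20 [46.7 48.6 50.3]
25 [48.1 49.4 50.5]
30 [48.7 50.  51.4]
35 [49.4 51.1 52.7]
40 [49.9 51.5 53.5]
45 [50.8 52.6 53.9]
50 [52.3 53.3 55.2]
55 [52.9 54.  55.9]
60 [53.5 54.8 56.1]
65 [54.9 58.6 60.9]
70 [58.7 59.7 61.8]
75 [56.4 57.8 59.5]
80 [56.4 57.8 59.3]
85 [57.3 58.7 60.5]
90 [58.1 59.8 61.2]
95 [58.9 60.6 62.1]
100 [60.2 61.5 62.5]
105 [60.8 62.9 99. ]
110 [ 62.   98.7 100.6]
115 [ 80.6  98.  100.3]
120 [63.2 64.7 70.8]
125 [62.8 64.2 65.9]
130 [ 7.4  8.9 10.5]
135 [ 1.   8.1 10.3]
140 [-0.8  0.5  2. ]
roller top t range [-23.85051942  -0.21697844  24.12053251] -86.57394197465126
stop t,s range [-28.63278513  28.12673075] [106.11781274 114.53425851] 101.80662473282709
```

Measured: gutter origin at about (576.5, -72.1), uphill heading 94.4°. The ridge, stop and roller heights all match the given sizes. Next I go to a point above and downhill of the roller, with the fingers shut.

Emit:
send_rows([
  [0.03, 0.02, 0, 0, 0, -0.01, -1],
  [0.1, 0.08, -0.01, 0, 0, -0.03, -1],
  [0.18, 0.14, -0.03, 0, 0, -0.05, -1],
  [0.26, 0.2, -0.05, 0, 0, -0.07, -1],
  [0.34, 0.26, -0.07, 0, 0, -0.09, -1],
  [0.42, 0.33, -0.09, 0, 0, -0.11, -1],
  [0.5, 0.39, -0.11, 0, 0, -0.13, -1],
  [0.58, 0.45, -0.13, 0, 0, -0.14, -1],
  [0.66, 0.51, -0.15, 0, 0, -0.16, -1],
  [0.74, 0.57, -0.17, 0, 0, -0.17, -1],
  [0.81, 0.63, -0.18, 0, 0, -0.18, -1],
  [0.85, 0.66, -0.188, 0, 0, -0.1875, -1],
  [0.8646, 0.672, -0.188, 0, 0, -0.1875, -1],
  [0.8646, 0.672, -0.188, 0, 0, -0.1875, -1],
  [0.8646, 0.672, -0.188, 0, 0, -0.1875, -1],
  [0.8646, 0.672, -0.188, 0, 0, -0.1875, -1],
], squeeze=10)

```text
time_s: 2.1
ee_pos: [587.1, -218.4, 120.3]
ee_rot: [180.0, -0.0, 4.4]
force: [0.8, -1.2, 1.0]
gripper_width: 0.4
gripper_force: 0.0
```

Emit:
send_rows([
  [0, 0, -0.02, 0, 0, 0, -1],
  [0, 0, -0.05, 0, 0, 0, -1],
  [0, 0, -0.08, 0, 0, 0, -1],
  [0, 0, -0.11, 0, 0, 0, -1],
  [0, 0, -0.135, 0, 0, 0, -1],
  [0, 0, -0.148, 0, 0, 0, -1],
  [0, 0, -0.152, 0, 0, 0, -1],
  [0, 0, -0.152, 0, 0, 0, -1],
])

```text
time_s: 3.1
ee_pos: [588.1, -217.7, 44.3]
ee_rot: [180.0, -0.0, 4.4]
force: [0.2, -0.4, -0.3]
gripper_width: 0.3
gripper_force: 0.0
```

```bash
python3 - <<'E'
from workcell import env, eyes
import cv2,numpy as np
a=[]
for n in("scene","top"):
    f=eyes.grab_frame(n);p=f["pixels"][:,:,::-1]
    c=p[140:290,170:390] if n=="scene" else p[170:320,220:440]
    a.append(cv2.resize(c,None,fx=2.6,fy=2,interpolation=3))
cv2.imwrite("pics/a2.png",np.vstack(a)); print(env.state()["ee_pos"],env.state()["force"])
E
```

```text
[ 588.14511114 -217.73988911   44.50998101] [ 0.20964474  0.0790562  -0.70432213]
```

View pics/a2.png

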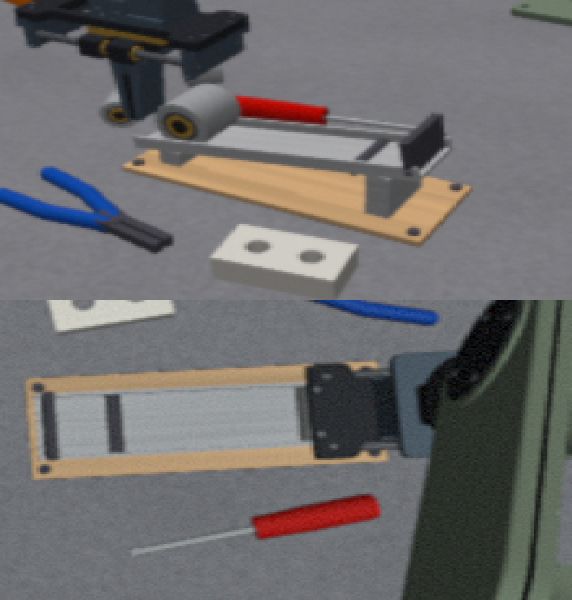

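The shut fingers stand behind (downhill of) the roller, centred on the gutter and clear of it: the scene crop shows the fingers at about (135,95) and the roller at about (200,112). Next is a slow push along the slope.

Emit:
send_rows([
  [-0.0005, 0.006, 0.001, 0, 0, 0, -1],
  [-0.001, 0.012, 0.002, 0, 0, 0, -1],
  [-0.0014, 0.018, 0.003, 0, 0, 0, -1],
  [-0.0018, 0.024, 0.004, 0, 0, 0, -1],
  [-0.0023, 0.03, 0.005, 0, 0, 0, -1],
  [-0.0028, 0.036, 0.006, 0, 0, 0, -1],
  [-0.0032, 0.042, 0.0067, 0, 0, 0, -1],
  [-0.0037, 0.048, 0.0076, 0, 0, 0, -1],
  [-0.0042, 0.054, 0.0086, 0, 0, 0, -1],
  [-0.0046, 0.06, 0.0095, 0, 0, 0, -1],
  [-0.005, 0.066, 0.0105, 0, 0, 0, -1],
  [-0.0055, 0.072, 0.0114, 0, 0, 0, -1],
  [-0.006, 0.078, 0.0124, 0, 0, 0, -1],
  [-0.0065, 0.084, 0.0133, 0, 0, 0, -1],
  [-0.007, 0.09, 0.0143, 0, 0, 0, -1],
  [-0.0074, 0.096, 0.0152, 0, 0, 0, -1],
  [-0.0079, 0.102, 0.0162, 0, 0, 0, -1],
  [-0.0084, 0.108, 0.0171, 0, 0, 0, -1],
  [-0.0088, 0.113, 0.018, 0, 0, 0, -1],
  [-0.009, 0.116, 0.0184, 0, 0, 0, -1],
])

```text
time_s: 5.7
ee_pos: [583.2, -159.4, 53.2]
ee_rot: [180.0, 0.0, 4.4]
force: [0.2, -2.0, 1.8]
gripper_width: 0.7
gripper_force: 0.8
```

```bash
python3 - <<'E'
from workcell import env, eyes
import cv2,numpy as np
from h import cloud
f=eyes.grab_frame("scene");p=f["pixels"][:,:,::-1]
cv2.imwrite("pics/a3.png",cv2.resize(p[140:290,170:390],None,fx=2.6,fy=2.6,interpolation=3))
print(env.state()["ee_pos"],env.state()["force"])
f=eyes.grab_frame("top");W=cloud(f);sub=W[f["depth"]>0];u=np.array([-.0773,.997]);q=sub[:,:2]-[576.5,-72.1];s=q@u;t=q@[-.997,-.0773]
for a in range(-80,0,4):
    k=(abs(s-a)<2)&(abs(t)<20)
    if k.any():print(a,round(float(np.median(sub[k,2])),1),end="; ")
E
```

```text
[ 583.2371438  -159.2057693    53.19161394] [ 0.50602098 -0.77285124  0.90839847]
-80 427.3; -76 427.3; -72 427.1; -68 426.9; -64 427.1; -60 427.1; -56 427.0; -52 425.4; -48 436.9; -44 441.4; -40 445.0; -36 233.5; -32 437.7; -28 422.2; -24 414.9; -20 395.3; -16 175.2; -12 174.9; -8 175.0; -4 173.9;
```

View pics/a3.png

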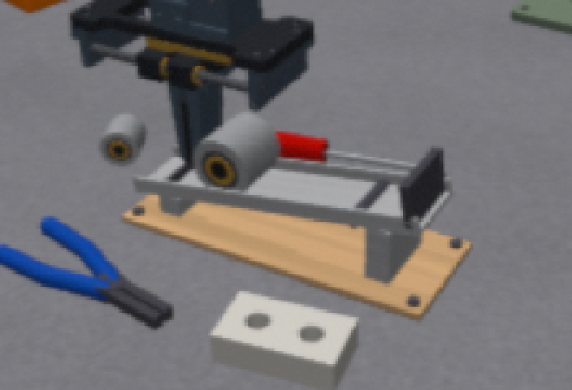

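The fingers are in contact with the roller at about (237,150), which has left the lip and is straight in the gutter. I continue the push.

Emit:
send_rows([
  [-0.0005, 0.006, 0.001, 0, 0, 0, -1],
  [-0.001, 0.012, 0.002, 0, 0, 0, -1],
  [-0.0014, 0.018, 0.003, 0, 0, 0, -1],
  [-0.0018, 0.024, 0.004, 0, 0, 0, -1],
  [-0.0023, 0.03, 0.005, 0, 0, 0, -1],
  [-0.0028, 0.036, 0.006, 0, 0, 0, -1],
  [-0.0032, 0.042, 0.0067, 0, 0, 0, -1],
  [-0.0037, 0.048, 0.0076, 0, 0, 0, -1],
  [-0.0042, 0.054, 0.0086, 0, 0, 0, -1],
  [-0.0046, 0.06, 0.0095, 0, 0, 0, -1],
  [-0.005, 0.066, 0.0105, 0, 0, 0, -1],
  [-0.0055, 0.072, 0.0114, 0, 0, 0, -1],
  [-0.006, 0.078, 0.0124, 0, 0, 0, -1],
  [-0.0065, 0.084, 0.0133, 0, 0, 0, -1],
  [-0.007, 0.09, 0.0143, 0, 0, 0, -1],
  [-0.0074, 0.096, 0.0152, 0, 0, 0, -1],
  [-0.0079, 0.102, 0.0162, 0, 0, 0, -1],
  [-0.0084, 0.108, 0.0171, 0, 0, 0, -1],
  [-0.0088, 0.114, 0.0181, 0, 0, 0, -1],
  [-0.0093, 0.12, 0.019, 0, 0, 0, -1],
])

```text
time_s: 8.3
ee_pos: [578.6, -99.4, 62.7]
ee_rot: [180.0, -0.0, 4.4]
force: [0.8, -1.0, 0.7]
gripper_width: 0.5
gripper_force: 0.8
```

Emit:
send_rows([
  [-0.0005, 0.006, 0.001, 0, 0, 0, -1],
  [-0.001, 0.012, 0.002, 0, 0, 0, -1],
  [-0.0014, 0.018, 0.003, 0, 0, 0, -1],
  [-0.0018, 0.024, 0.004, 0, 0, 0, -1],
  [-0.0023, 0.03, 0.005, 0, 0, 0, -1],
  [-0.0028, 0.036, 0.006, 0, 0, 0, -1],
  [-0.0032, 0.042, 0.0067, 0, 0, 0, -1],
  [-0.0037, 0.048, 0.0076, 0, 0, 0, -1],
  [-0.0042, 0.054, 0.0086, 0, 0, 0, -1],
  [-0.0046, 0.06, 0.0095, 0, 0, 0, -1],
  [-0.005, 0.064, 0.0101, 0, 0, 0, -1],
  [-0.0053, 0.068, 0.0108, 0, 0, 0, -1],
  [-0.0056, 0.072, 0.0114, 0, 0, 0, -1],
  [-0.0059, 0.076, 0.012, 0, 0, 0, -1],
  [-0.0062, 0.08, 0.0127, 0, 0, 0, -1],
  [-0.0065, 0.084, 0.0133, 0, 0, 0, -1],
])

```text
time_s: 10.3
ee_pos: [575.8, -60.2, 70.0]
ee_rot: [179.7, -0.0, 4.6]
force: [-2.0, -12.4, 6.2]
gripper_width: 0.5
gripper_force: 6.5
```

```bash
python3 - <<'E'
from workcell import env, eyes
import cv2,numpy as np
f=eyes.grab_frame("scene");p=f["pixels"][:,:,::-1]
cv2.imwrite("pics/a4.png",cv2.resize(p[140:290,170:390],None,fx=2.6,fy=2.6,interpolation=3))
print(env.state()["ee_pos"],env.state()["force"])
E
```

```text
[575.81333435 -60.1606583   70.19067084] [ -0.99043754 -10.01374439   4.14542533]
```

View pics/a4.png

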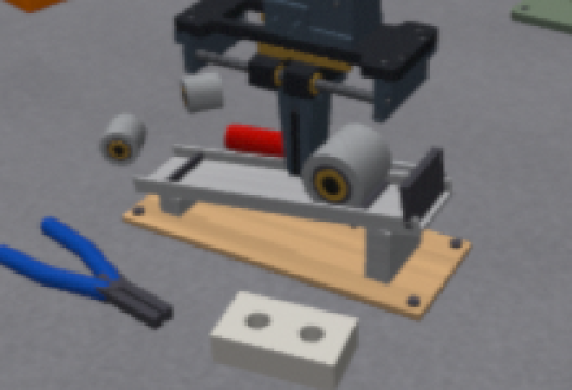

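The roller at about (347,165) now rides against the ridge with about 11 N of force, as expected. I push slowly over it.

Emit:
send_rows([
  [-0.0002, 0.0024, 0.0004, 0, 0, 0, -1],
  [-0.0004, 0.0048, 0.0008, 0, 0, 0, -1],
  [-0.0006, 0.0072, 0.0011, 0, 0, 0, -1],
  [-0.0007, 0.0096, 0.0015, 0, 0, 0, -1],
  [-0.0009, 0.012, 0.0019, 0, 0, 0, -1],
  [-0.0011, 0.0144, 0.0023, 0, 0, 0, -1],
  [-0.0013, 0.0168, 0.0027, 0, 0, 0, -1],
  [-0.0015, 0.0192, 0.003, 0, 0, 0, -1],
  [-0.0017, 0.0216, 0.0034, 0, 0, 0, -1],
  [-0.0019, 0.024, 0.0038, 0, 0, 0, -1],
  [-0.002, 0.0264, 0.0042, 0, 0, 0, -1],
  [-0.0022, 0.0288, 0.0046, 0, 0, 0, -1],
  [-0.0024, 0.0312, 0.005, 0, 0, 0, -1],
  [-0.0026, 0.0336, 0.0053, 0, 0, 0, -1],
  [-0.0028, 0.036, 0.0057, 0, 0, 0, -1],
  [-0.003, 0.0384, 0.0061, 0, 0, 0, -1],
  [-0.0032, 0.0408, 0.0065, 0, 0, 0, -1],
  [-0.0033, 0.0432, 0.0068, 0, 0, 0, -1],
  [-0.0035, 0.0456, 0.0072, 0, 0, 0, -1],
  [-0.0037, 0.048, 0.0076, 0, 0, 0, -1],
])

```text
time_s: 12.85
ee_pos: [573.5, -33.5, 73.1]
ee_rot: [180.0, 0.0, 4.4]
force: [-0.1, 0.2, 0.1]
gripper_width: 0.5
gripper_force: 0.0
```

```bash
python3 - <<'E'
from workcell import env, eyes
import cv2,numpy as np
f=eyes.grab_frame("scene");p=f["pixels"][:,:,::-1]
cv2.imwrite("pics/a5.png",cv2.resize(p[140:290,170:390],None,fx=2.6,fy=2.6,interpolation=3))
print(env.state()["ee_pos"],env.state()["force"])
E
```

```text
[573.53206582 -33.4008397   73.17044592] [ 0.64481397 -0.2782706   0.12665446]
```

View pics/a5.png

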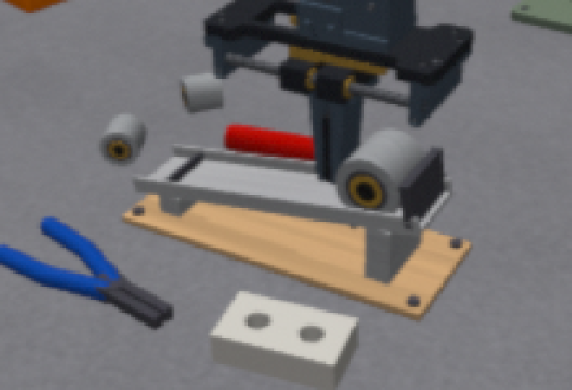

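The roller is over the ridge and at the stop, at about (383,170). I push gently a few millimetres more to feel that it is home.

Emit:
send_rows([
  [-0.0002, 0.002, 0.0003, 0, 0, 0, -1],
  [-0.0003, 0.004, 0.0006, 0, 0, 0, -1],
  [-0.0004, 0.006, 0.0009, 0, 0, 0, -1],
  [-0.0005, 0.007, 0.0011, 0, 0, 0, -1],
  [-0.0006, 0.008, 0.0013, 0, 0, 0, -1],
  [-0.0006, 0.008, 0.0013, 0, 0, 0, -1],
])

```text
time_s: 13.65
ee_pos: [573.4, -29.7, 73.9]
ee_rot: [180.0, -0.0, 4.4]
force: [0.0, -1.3, -0.3]
gripper_width: 0.2
gripper_force: 0.8
```

Emit:
send_rows([
  [-0.0001, 0.0015, 0.0002, 0, 0, 0, -1],
  [-0.0002, 0.003, 0.0005, 0, 0, 0, -1],
  [-0.0003, 0.004, 0.0006, 0, 0, 0, -1],
  [-0.0003, 0.004, 0.0006, 0, 0, 0, -1],
])

```text
time_s: 14.15
ee_pos: [573.3, -28.9, 74.0]
ee_rot: [179.9, -0.0, 4.5]
force: [1.3, -6.7, 0.3]
gripper_width: 0.7
gripper_force: 3.1
```

Home: the force rises against the stop. I back off downhill, then lift and move clear.

Emit:
send_rows([
  [0.0002, -0.004, -0.0006, 0, 0, 0, -1],
  [0.0006, -0.012, -0.0019, 0, 0, 0, -1],
  [0.002, -0.03, -0.004, 0, 0, 0, -1],
  [0.004, -0.055, -0.006, 0, 0, 0, -1],
  [0.006, -0.08, -0.006, 0, 0, 0, -1],
  [0.0075, -0.095, 0.0, 0, 0, 0, -1],
  [0.008, -0.1, 0.03, 0, 0, 0, -1],
  [0.008, -0.1, 0.08, 0, 0, 0, -1],
  [0.008, -0.1, 0.14, 0, 0, 0, -1],
  [0.008, -0.1, 0.2, 0, 0, 0, -1],
  [0.008, -0.12, 0.26, 0, 0, 0, -1],
  [0.0, -0.18, 0.29, 0, 0, 0, -1],
  [-0.02, -0.26, 0.3, 0, 0, 0, -1],
  [-0.04, -0.34, 0.3, 0, 0, 0, -1],
  [-0.07, -0.42, 0.3, 0, 0, 0, -1],
  [-0.1, -0.5, 0.3, 0, 0, 0, -1],
  [-0.12, -0.55, 0.3, 0, 0, 0, -1],
  [-0.12, -0.56, 0.3, 0, 0, 0, -1],
  [-0.12, -0.56, 0.3, 0, 0, 0, -1],
  [-0.12, -0.56, 0.3, 0, 0, 0, -1],
])

```text
time_s: 16.65
ee_pos: [513.6, -306.5, 224.3]
ee_rot: [-180.0, -0.0, 4.5]
force: [-0.6, -0.4, -0.2]
gripper_width: 0.7
gripper_force: 0.0
```

```bash
python3 - <<'E'
from workcell import env, eyes
import cv2,numpy as np
from h import cloud
f=eyes.grab_frame("scene");p=f["pixels"][:,:,::-1]
c1=cv2.resize(p[140:290,170:390],None,fx=2,fy=2)
print(env.state()["ee_pos"],env.state()["force"])
f=eyes.grab_frame("top");W=cloud(f);c2=cv2.resize(f["pixels"][140:290,220:440,::-1],None,fx=2,fy=2);cv2.imwrite("pics/a6.png",np.vstack([c1,c2]))
sub=W[f["depth"]>0];u=np.array([-.0773,.997]);q=sub[:,:2]-[576.5,-72.1];s=q@u;t=q@[-.997,-.0773]
for a in range(40,124,4):
    k=(abs(s-a)<2)&(abs(t)<20)
    if k.any():print(a,round(float(np.median(sub[k,2])),1),end="; ")
k=(s>60)&(s<100)&(sub[:,2]>104)&(abs(t)<40);print(np.percentile(t[k],[2,98]),s[k].mean())
E
```

```text
[ 513.54313108 -306.49659684  224.26771751] [ 0.52618582 -0.04637725  0.62785376]
40 52.2; 44 52.4; 48 53.4; 52 55.1; 56 97.3; 60 102.6; 64 106.1; 68 108.0; 72 109.3; 76 110.1; 80 110.0; 84 109.5; 88 108.0; 92 106.5; 96 103.2; 100 98.2; 104 95.6; 108 98.7; 112 99.0; 116 75.9; 120 65.1; [-25.52964135  22.57874964] 77.96901285359323
```

View pics/a6.png

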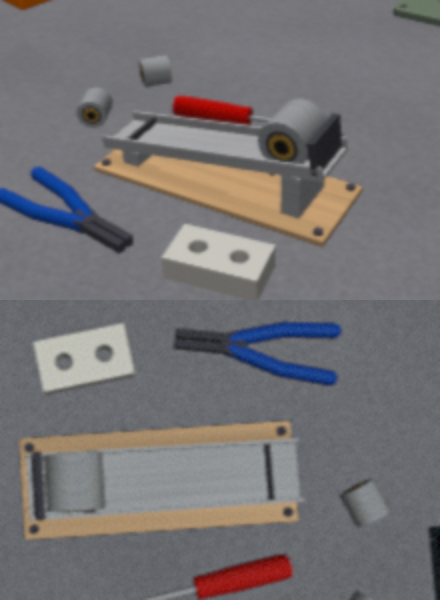

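The roller sits between the ridge and the stop, at about (75,480) in the top crop. Its apex reads s≈79 mm and z≈110 mm, against an expected 79.9 mm and 110.0 mm. The block, pliers and screwdriver are unmoved and the hand is clear.

```bash
python3 -c "
from workcell import env
print(env.job_done())"
```

```text
the job is handed in; nothing more can be done
None
```

The roller is seated between the ridge and the top stop, the hand is clear, the block, screwdriver and pliers are where they were, and the job was handed in at about 17 s.

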